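Clip the bar-fob key onto the key block's snap hook

ROBOT

A 6-joint arm with a two-finger parallel gripper is mounted at the origin on a cart in front of the work surface, level with it; the furniture and walls round the work are solid. World frame = base frame: x ahead of the robot, y to its left, z up, the work surface at z = 0. Lengths are in m, angles in degrees, forces in N, time in s.
With the tool pointing down it reaches from about 0.25 to 0.725 m from the base axis. Payload 9.7 kg.
Tool frame: the origin (TCP) lies on the centre line of the jaws, within the pads' length; the fingertips stand 19 mm ahead of it and the grasp point (between the pads) is the TCP (bot.tcp_to_tips is the z of the fingertips in the tool frame, in m); z points along the fingers, y is the line along which they close (so a half turn about z gives the same grasp; the last joint's range is limited). The gripper opens to 85 mm and grips with 20 to 120 N. Pads are 22 mm wide; open, the fingers measure 114 mm over their backs; the gripper's body (76 mm by 85 mm) begins 54 mm behind the grasp point. The pads swing forward as they close: fully open they stand 13 mm farther back than shut.
Start: joints at [71.333, 4.979, 10.078, 95.1, 0, 90], TCP at [0.176, 0.521, 0.25] pointing down, gripper open.
Joint ranges: [-179.16, 179.16], [-48.56, 103.87], [-65.8, 70.77], [-126.05, 130.52], [-82.76, 87.17], [-180, 180]. Speed limits (degrees/s): [127.2, 127.2, 147.25, 180, 180, 180].

INTERFACE

Orientations are given as [roll, pitch, yaw] about the fixed x, y, z axes, in that order (R = Rz(yaw) Ry(pitch) Rx(roll)).
In Python, from workcell import bot gives the robot as it stands. The module is installed in compiled form; this text tells all that it offers.
- The arm moves only by the tool play_rows, never from a script. Its argument "increments" is a list of rows, each an object with "slide": the shift along the tool's x, y, z in mm, a list of three; "angular": the turn, a rotation vector about the tool's x, y, z in degrees, a list of three; "claw": the opening, from -1 (shut) to 1 (fully open). In form: [{"slide": [x, y, z], "angular": [rx, ry, rz], "claw": claw}, ...]. A call has 1 to 8 rows; each row shifts and turns the commanded pose from where the row before left it, along the tool's axes as they then stand; what a row does not reach is not made up. A row lasts 1/10 s, in which the tool goes at most 50 mm and 8.59 degrees, less where a joint would pass 70% of its speed; a pose out of reach is approached as far as the arm can. A call is refused whole if a number of a shift passes 50 or a number of a turn 8.59, either way. A call with a gripper value outside its range is refused whole. The fingers move at their own pace and stop on an object; "squeeze" is the grip in N (left out, the last holds). Time passes only in rows, so rows that do not move let the fingers close. It gives the time, the measured TCP pose, the force, the opening and the grip force at its end, in the units of the state.
- bot.get_obs(): the state, without advancing time (a new reading comes with each control period).
- bot.camera(name): name is "scene" or "top" or "wrist"; returns the picture (420x560x3 uint8, red, green, blue); there is no depth.
- bot.camera_info(name): a dict with "fovy" (degrees; the focal length in pixels is half the picture's height over the tangent of half this angle, whatever the lens; pixels are square), "cx", "cy" (the principal point, pixels), "R" (3x3) and "t" (3): a world point X has camera coordinates R X + t. Camera axes: x right, y down, z forward; pixel columns grow to the right and rows downward; lengths in m; the calibration is good to about 2 mm. The wrist camera is an equidistant fisheye: a pixel r from the principal point sees the ray r / f radians off the axis. A picture is of the moment at which its call begins: read the wrist's pose just before it. camera_info takes no time and is no camera call; for the wrist camera it gives the pose at the moment of the call.
- bot.job_done(): hands the job in; it is judged then, once.
The state is a dict: "time": time; "q": joint angles; "qd": joint speeds; "joint_efforts": joint torques, N m; "ee_pos": TCP position; "tcp_rot": TCP orientation; "wrist_force": force on the tool from outside, world axes, zero at the start; "torque": the same for the moment, N m; "opening": finger opening in m; "grasp_force": force on a finger pad.
Only numpy, scipy, OpenCV 4.12 (cv2) and the standard library are available. Lean on these libraries where they do the work, as an engineer would, in place of code of your own. Each camera call takes 0.05 s, during which the arm holds its last target. There are 200 camera calls.

TASK

Two door keys lie on the worktop. Take the one with the straight, square-edged wooden fob and clip it on the key block: push its wire eye down against the snap hook's sprung gate until the eye has passed inside round the hook's nose and the gate has snapped shut above it, then let go. Leave the key with the round fob where it lies.

Things in the scene. Friction and masses are not known exactly. Their poses are not given: they have to be found in the camera images.
- bar_key_fob (a point): Key to clip, one rigid piece, 90 g. Point: centre of its wooden fob, a bar 70 long (x), 20 wide (y; grip across it), 22 high; 11 mm above the worktop as it lies. +x points to the eye: a level loop of 6 mm wire at this point's height, opening from x=53 to 100 mm, 40 wide (narrower at both ends); its far wire is centred at x=103. A brass key sticks out 62 mm behind the fob.
- hook (a point): Middle of the snap hook's nose, 50 mm above the worktop. Frame: +x from nose to stem, z up. U of 8 mm steel bar in the x-z plane, open upward: nose upright at x=0, ball end 88 mm above the worktop; stem upright at x=50 mm, 114 mm above it; bottom bar's top 20 mm above it. Fixed on the key block, a dark wooden foot 100 x 70, 12 high, from x=-22 to 78 mm.
- gate (a joint): Sprung gate, a 7 mm bar hinged on the stem 100 mm up, sloping down to behind the nose 78 mm up. 0 = shut, to 0.95 rad pushed down; needs 1 to 2 N. Lower the eye level, nose through its opening, far wire 15 to 20 mm behind the nose, fob on the hook's -x side: the wire slips past the gate about 50 mm above the worktop and the gate springs shut. Lower to 30 to 35 mm before letting go.
- disc_key_fob (a point): The other key, to be left alone: same eye and brass key, but a round disc fob 48 mm in diameter and 22 mm high. The point is the centre of the disc; +x points to its eye.
There are look-alikes about, which are no part of the job. What is shaped like the part that bears hook but blue or purple is not meant.

How it is judged (in metres and radians):
On the way:
1. the gate is pushed open (value of joint gate above 0.1 rad), for 0.02 s.
At the end, for the whole second after the job is handed in: The eye of the bar-fob key encloses the hook's nose and lies below the middle of the nose by at least 5 mm (nose point 55 to 100 mm ahead of the fob's centre and within 24 mm sideways, in the key's own frame), and the gate is shut (below 0.1 rad) (x of hook in the frame of bar_key_fob between 0.055 and 0.1 m and y of hook in the frame of bar_key_fob between -0.024 and 0.024 m and z of hook in the frame of bar_key_fob above 0.005 m and value of joint gate below 0.1 rad); the robot touches nothing.
It fails at once if the key with the round fob is moved more than 30 mm (distance of disc_key_fob from where it was at the start of the episode above 0.03 m).
It also fails if it takes over 45 s, if anything falls off the work surface, if the arm or the gripper's body presses on something with over 40 N, if the wrist force passes 120 N, or if a joint passes its speed limit or range.

## Working session

There is one attempt and no reset: what is moved stays moved. The work goes in short steps, Python scripts to look and compute and a tool call to move; the robot and the scene stay as the last step left them, time stands still between calls to the robot, and variables do not carry over. Pictures are saved under pics/ and viewed, at most 10 in all, crops included, and the job is handed in when it is done.

Besides the shell and the picture viewer there is one more tool, called after "Call:" by a JSON object that holds its "fn" and its "kwargs", one argument or row to a line. play_rows: Moves the arm, as the interface text tells. Its arguments: {"type":"object","properties":{"increments":{"type":"array"},"squeeze":{"type":"number"}},"required":["increments"]}

```bash
mkdir -p pics; cat > h.py <<'E'
import numpy as np, cv2
from workcell import bot
def snap(n,f):
    i=bot.camera_info(n); im=bot.camera(n); cv2.imwrite('pics/'+f,im[:,:,::-1]); np.save('pics/'+f+'.npy',i,allow_pickle=True); return im,i
def foc(i): return 210/np.tan(np.radians(i['fovy'])/2)
def ray(i,u,v,fish=False):
    f=foc(i); d=np.array([(u-i['cx'])/f,(v-i['cy'])/f,1.])
    if fish:
        r=np.hypot(d[0],d[1]); d=np.array([d[0]/r*np.sin(r),d[1]/r*np.sin(r),np.cos(r)]) if r>0 else np.array([0,0,1.])
    R=np.array(i['R']); return -R.T@np.array(i['t']), R.T@d
def px(i,u,v,z,fish=False):
    o,d=ray(i,u,v,fish); return o+d*(z-o[2])/d[2]
E
python3 - <<'E'
from h import *
for n in('scene','top'):
    im,i=snap(n,n+'0.png'); print(n,i)
print(bot.get_obs())
a=cv2.imread('pics/top0.png'); cv2.imwrite('pics/top0b.png',cv2.resize(a,(800,600),interpolation=2))
E
```

```text
scene {'fovy': 45.58464248304276, 'cx': 273.2778198903458, 'cy': 210.77377605598463, 'R': array([[ 0.39790044, -0.91738549, -0.00889389],
       [-0.60485162, -0.25503042, -0.75439645],
       [ 0.68980415,  0.30555416, -0.65635881]]), 't': array([-0.07652148,  0.41774156,  1.33425378])}
top {'fovy': 50.653124042419876, 'cx': 273.63164956597416, 'cy': 203.86964437866854, 'R': array([[ 4.89597375e-04, -9.99957448e-01, -9.21206209e-03],
       [-9.96921544e-01,  2.34193611e-04, -7.84052267e-02],
       [ 7.84040478e-02,  9.22209016e-03, -9.96879009e-01]]), 't': array([0.13846402, 0.51116689, 1.4386759 ])}
{'time': 0.1, 'q': array([7.13363115e+01, 5.00604407e+00, 1.00381057e+01, 9.50988326e+01,
       1.10182051e-03, 8.99997194e+01]), 'qd': array([-0.13109781, -0.12069925,  0.15259521, -0.03869667,  0.06767118,
       -0.00084216]), 'joint_efforts': array([ 5.08369317e-05, -5.21560192e+01,  4.65652442e+01,  1.59173476e-02,
       -1.70569854e-05, -4.25107928e-06]), 'ee_pos': array([0.17594261, 0.52090282, 0.24966427]), 'tcp_rot': array([-1.79933229e+02, -1.10214679e-03,  1.61336591e+02]), 'wrist_force': array([-0.48111391, -0.21530135, -0.01952982]), 'torque': array([ 0.00245869, -0.00260444,  0.01280868]), 'grasp_force': 0.0, 'opening': 0.08553507892080452}
```

View pics/top0b.png

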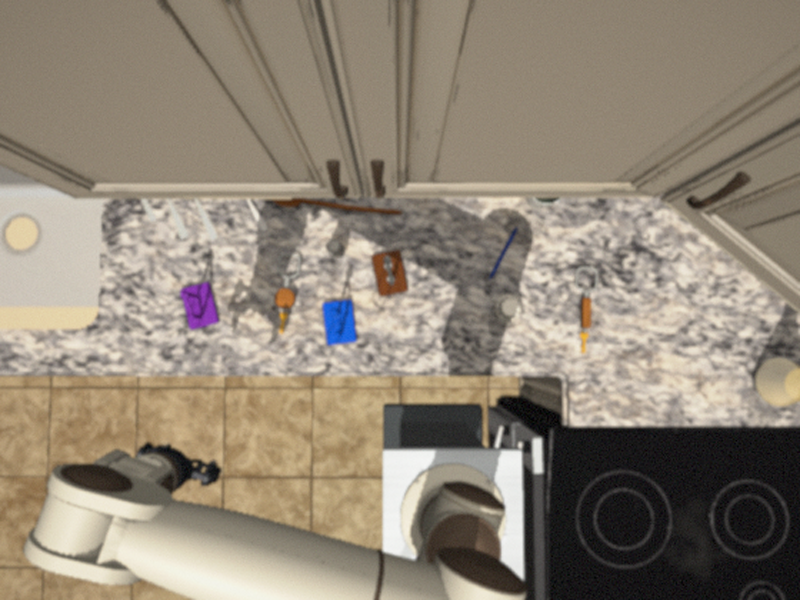

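View pics/scene0.png

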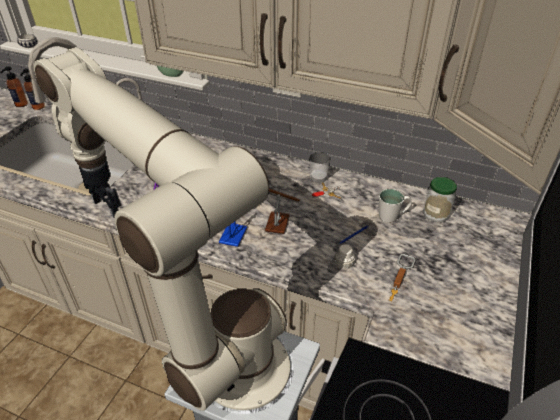

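Top view (800x600): the candidates for the key are an orange-brown straight fob at (586,312) with its eye up at (586,275), and a round fob at (285,298). The candidate hooks are brown at (390,272), blue at (340,320) and purple at (200,305). I choose the bar key at (586,312) and the brown block at (390,272), and will check both in one close crop.

```bash
python3 - <<'E'
from h import *
a=cv2.imread('pics/top0.png')
k=cv2.resize(a[175:255,380:440],(450,600),interpolation=cv2.INTER_CUBIC)   # x7.5
b=cv2.resize(a[165:215,250:295],(350,389),interpolation=cv2.INTER_CUBIC) # x7.78
o=np.zeros((600,800,3),np.uint8); o[:,:450]=k; o[:389,450:]=b
cv2.imwrite('pics/c1.png',o)
E
```

```text
(no output)
```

View pics/c1.png

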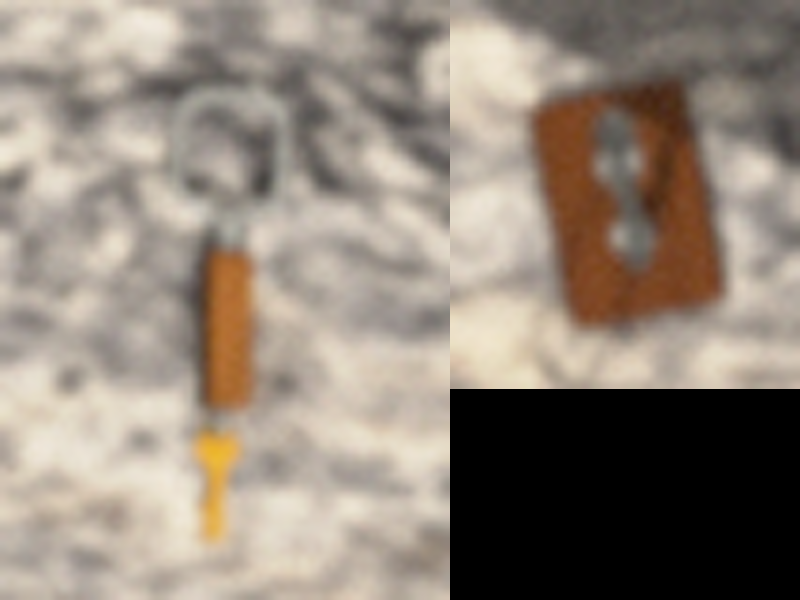

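The crop confirms a straight square-edged fob, centre (228,328), eye far wire (235,92), and the brown hook block. Which end is the nose is still unclear.

```bash
python3 - <<'E'
from h import *
i=bot.camera_info('top')
K=lambda u,v:(380+u/7.5-.45,175+v/7.5-.45)
H=lambda u,v:(250+(u-450)/7.78-.45,165+v/7.78-.45)
for n,p,z in[('fobtop',K(228,330),.022),('f1',K(230,252),.022),('f2',K(227,408),.022),('eye',K(235,92),.014),('tip',K(212,540),.011)]: print(n,px(i,*p,z))
for p in[(535,112),(682,85),(722,295),(578,322)]: print(px(i,*H(*p),.012))
for p in[(617,125),(617,160),(635,240),(637,265)]:
  print(p,px(i,*H(*p),.114),px(i,*H(*p),.088),px(i,*H(*p),.02))
print('disc',px(i,285*.7,298*.7,.022))
print(bot.camera_info('wrist'))
E
```

```text
fobtop [ 0.46281601 -0.30704525  0.022     ]
f1 [ 0.4968845  -0.30871762  0.022     ]
f2 [ 0.42887196 -0.30581273  0.022     ]
eye [ 0.56809834 -0.31496817  0.014     ]
tip [ 0.37151683 -0.30118387  0.011     ]
[0.5949523  0.18238661 0.012     ]
[0.60653075 0.11957557 0.012     ]
[0.5164785 0.1026128 0.012    ]
[0.50497638 0.16384461 0.012     ]
(617, 125) [0.57590876 0.145789   0.114     ] [0.57933041 0.14618464 0.088     ] [0.58827934 0.14721938 0.02      ]
(617, 160) [0.56191404 0.14577568 0.114     ] [0.56506845 0.14617106 0.088     ] [0.57331844 0.14720513 0.02      ]
(635, 240) [0.53000711 0.13861245 0.114     ] [0.53255222 0.13887104 0.088     ] [0.53920867 0.13954736 0.02      ]
(637, 265) [0.5200612 0.137815  0.114    ] [0.52241638 0.13805837 0.088     ] [0.52857609 0.13869486 0.02      ]
disc [0.49550189 0.38228992 0.022     ]
{'fovy': 65.70646984690485, 'cx': 278.8659062546275, 'cy': 208.19489570376734, 'R': array([[ 0.31998037,  0.94742337, -0.00123146],
       [ 0.9149574 , -0.30867752,  0.2599445 ],
       [ 0.24589737, -0.08430387, -0.96562277]]), 't': array([-0.54837213, -0.03324194,  0.37762325])}
```

Call:
{"fn": "play_rows", "kwargs": {
  "increments": [
    {"slide": [0,0,0],"angular": [0,0,-7.6],"claw": 1},
    {"slide": [0,0,0],"angular": [0,0,-7.6],"claw": 1},
    {"slide": [-26,-30,0],"angular": [0,0,0],"claw": 1},
    {"slide": [-26,-30,0],"angular": [0,0,0],"claw": 1},
    {"slide": [-26,-30,0],"angular": [0,0,0],"claw": 1},
    {"slide": [-26,-30,0],"angular": [0,0,0],"claw": 1},
    {"slide": [-26,-30,0],"angular": [0,0,0],"claw": 1},
    {"slide": [-26,-30,0],"angular": [0,0,0],"claw": 1}
  ]
}}

```text
time: 0.9
ee_pos: [0.3215, 0.3305, 0.25]
tcp_rot: [-180.0, -0.0, 176.5]
wrist_force: [0.7, 0.4, 0.5]
opening: 0.0854
grasp_force: 0.0
```

Call:
{"fn": "play_rows", "kwargs": {
  "increments": [
    {"slide": [-26,-30,0],"angular": [0,0,0],"claw": 1},
    {"slide": [-26,-30,0],"angular": [0,0,0],"claw": 1},
    {"slide": [-26,-30,0],"angular": [0,0,0],"claw": 1},
    {"slide": [-26,-30,0],"angular": [0,0,0],"claw": 1},
    {"slide": [-26,-30,0],"angular": [0,0,0],"claw": 1},
    {"slide": [-26,-30,0],"angular": [0,0,0],"claw": 1},
    {"slide": [0,0,0],"angular": [0,0,0],"claw": 1},
    {"slide": [0,0,0],"angular": [0,0,0],"claw": 1}
  ]
}}

```text
time: 1.7
ee_pos: [0.4658, 0.1421, 0.2498]
tcp_rot: [-180.0, -0.1, 176.4]
wrist_force: [-0.5, 0.6, 1.3]
opening: 0.0854
grasp_force: 0.0
```

```bash
python3 - <<'E'
from h import *
im,i=snap('wrist','w1.png'); print(i)
cv2.imwrite('pics/w1b.png',cv2.resize(cv2.imread('pics/w1.png'),(800,600),interpolation=cv2.INTER_CUBIC))
o=bot.get_obs();print(o['time'],o['ee_pos'],o['tcp_rot'])
E
```

```text
{'fovy': 65.70646984690485, 'cx': 278.8659062546275, 'cy': 208.19489570376734, 'R': array([[ 6.25211910e-02,  9.98043617e-01, -1.96305029e-04],
       [ 9.64026325e-01, -6.03393038e-02,  2.58867558e-01],
       [ 2.58349269e-01, -1.63739513e-02, -9.65912806e-01]]), 't': array([-0.16994652, -0.4730275 ,  0.25924058])}
1.75 [0.46549417 0.14283838 0.2499892 ] [-1.79997003e+02 -4.60576129e-02  1.76491599e+02]
```

View pics/w1b.png

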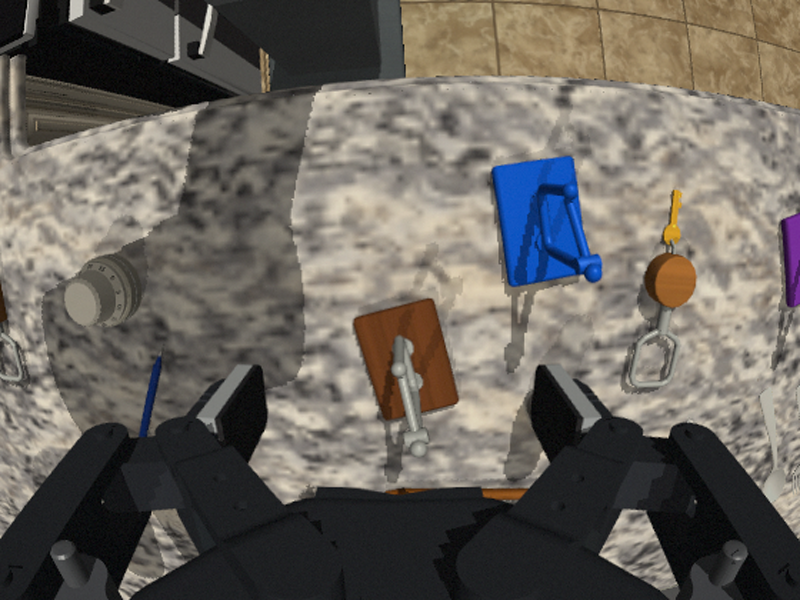

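Wrist view: brown hook foot corners (353,320),(433,300),(458,402),(385,420); tall stem top at (415,447), on the far side from the robot; the nose is nearer the robot around (400,350). I'll crop it.

```bash
python3 - <<'E'
from h import *
a=cv2.imread('pics/w1.png')
cv2.imwrite('pics/w1c.png',cv2.resize(a[200:330,235:335],(462,600),interpolation=cv2.INTER_CUBIC))
E
```

```text
(no output)
```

View pics/w1c.png

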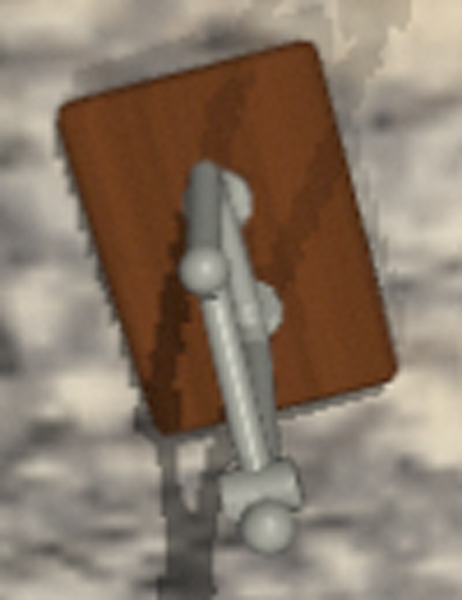

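```bash
python3 - <<'E'
from h import *
i=np.load('pics/w1.png.npy',allow_pickle=True).item()
P=lambda u,v,z:px(i,235+u/4.615-.4,200+v/4.615-.4,z,True)
n=P(205,270,.086); s=P(268,527,.112); print(n,s,np.degrees(np.arctan2(*(s-n)[1::-1])),np.hypot(*(s-n)[:2]))
c=[P(u,v,.012) for u,v in[(60,105),(312,42),(395,380),(165,432)]]; print(np.array(c))
m=sum(c)/4; ax=(c[2]+c[3]-c[0]-c[1])/2; ax2=(c[0]+c[3]-c[1]-c[2])/2;yaw=np.arctan2(ax[1],ax[0]); print(m,np.linalg.norm(ax),np.linalg.norm(ax2),np.degrees(yaw))
print('nose from foot',m-.028*np.array([np.cos(yaw),np.sin(yaw),0]))
E
```

```text
[0.52590275 0.13750065 0.086     ] [0.57355026 0.14746975 0.112     ] 11.817293827269584 0.04867923757131741
[[0.510957   0.10172585 0.012     ]
 [0.49844946 0.16597777 0.012     ]
 [0.59489723 0.18490535 0.012     ]
 [0.6067692  0.12146672 0.012     ]]
[0.55276822 0.14351892 0.012     ] 0.09805501849949652 0.06499853196907474 11.371944338566431
nose from foot [0.52531792 0.13799796 0.012     ]
```

Call:
{"fn": "play_rows", "kwargs": {
  "increments": [
    {"slide": [-2,-37.5,0],"angular": [0,0,0],"claw": 1},
    {"slide": [-2,-37.5,0],"angular": [0,0,0],"claw": 1},
    {"slide": [-2,-37.5,0],"angular": [0,0,0],"claw": 1},
    {"slide": [-2,-37.5,0],"angular": [0,0,0],"claw": 1},
    {"slide": [-2,-37.5,0],"angular": [0,0,0],"claw": 1},
    {"slide": [-2,-37.5,0],"angular": [0,0,0],"claw": 1},
    {"slide": [-2,-37.5,0],"angular": [0,0,0],"claw": 1},
    {"slide": [-2,-37.5,0],"angular": [0,0,0],"claw": 1}
  ]
}}

```text
time: 2.55
ee_pos: [0.4634, -0.1577, 0.2505]
tcp_rot: [180.0, 0.0, 176.7]
wrist_force: [1.2, 0.2, 0.5]
opening: 0.0856
grasp_force: 0.0
```

Call:
{"fn": "play_rows", "kwargs": {
  "increments": [
    {"slide": [-2,-37.5,0],"angular": [0,0,0],"claw": 1},
    {"slide": [-2,-37.5,0],"angular": [0,0,0],"claw": 1},
    {"slide": [-2,-37.5,0],"angular": [0,0,0],"claw": 1},
    {"slide": [-2,-37.5,0],"angular": [0,0,0],"claw": 1},
    {"slide": [0,0,30],"angular": [0,0,0],"claw": 1},
    {"slide": [0,0,30],"angular": [0,0,0],"claw": 1},
    {"slide": [0,0,0],"angular": [0,0,0],"claw": 1}
  ]
}}

```text
time: 3.25
ee_pos: [0.4615, -0.3059, 0.1863]
tcp_rot: [179.8, -0.3, 176.6]
wrist_force: [0.3, 0.1, 0.3]
opening: 0.0857
grasp_force: 0.0
```

```bash
python3 - <<'E'
from h import *
im,i=snap('wrist','w2.png')
cv2.imwrite('pics/w2b.png',cv2.resize(cv2.imread('pics/w2.png')[120:360,120:440],(800,600),interpolation=cv2.INTER_CUBIC))
o=bot.get_obs();print(o['time'],o['ee_pos'],o['tcp_rot'])
E
```

```text
3.3 [ 0.46201125 -0.30620641  0.1889952 ] [ 1.79892127e+02 -1.70564126e-01  1.76615564e+02]
```

View pics/w2b.png

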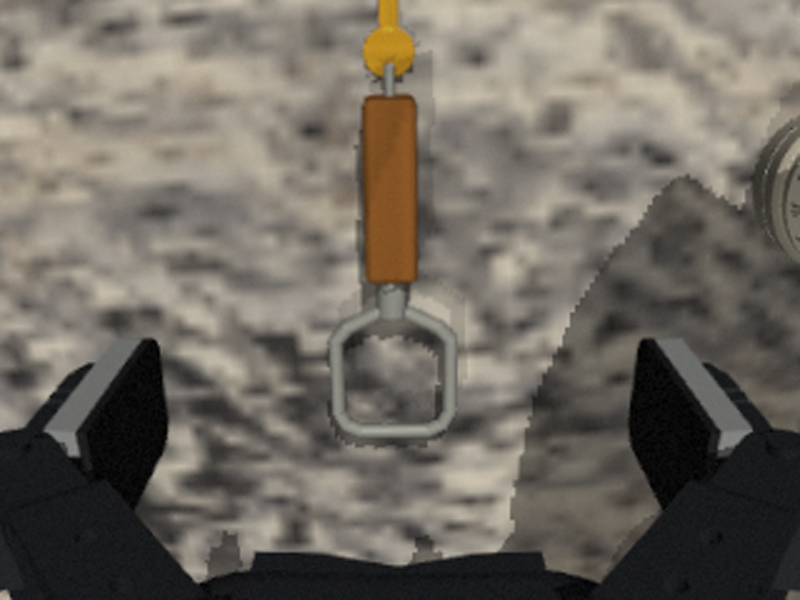

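The bar key is clear of everything: fob from (389,97) to (392,281), eye far wire at (397,431).

```bash
python3 - <<'E'
from h import *
i=np.load('pics/w2.png.npy',allow_pickle=True).item()
P=lambda u,v,z:px(i,120+u/2.5-.3,120+v/2.5-.3,z,True)
a=P(389,97,.022);b=P(392.5,281,.022);e=P(395,431,.012);e0=P(388,75,.011);print(a,b,e,(a+b)/2,np.linalg.norm(b-a))
for p,q in((a,b),(a,e),(e0,e)): print(np.degrees(np.arctan2(*(q-p)[1::-1])))
E
```

```text
[ 0.42579817 -0.30737885  0.022     ] [ 0.4943678  -0.31030414  0.022     ] [ 0.56408946 -0.31358826  0.012     ] [ 0.46008299 -0.3088415   0.022     ] 0.06863199872715936
-2.442845210425569
-2.5709061465093974
-2.438321182069605
```

Call:
{"fn": "play_rows", "kwargs": {
  "increments": [
    {"slide": [1,-1.2,0],"angular": [0,0,-0.9],"claw": 1},
    {"slide": [1,-1.2,35],"angular": [0,0,0],"claw": 1},
    {"slide": [0,0,35],"angular": [0,0,0],"claw": 1},
    {"slide": [0,0,30],"angular": [0,0,0],"claw": 0.3},
    {"slide": [0,0,20],"angular": [0,0,0],"claw": 0.1},
    {"slide": [0,0,0],"angular": [0,0,0],"claw": 0},
    {"slide": [0,0,0],"angular": [0,0,0],"claw": 0}
  ]
}}

```text
time: 4.0
ee_pos: [0.4612, -0.3102, 0.0723]
tcp_rot: [-179.9, 0.1, 177.5]
wrist_force: [-0.7, 0.0, 0.7]
opening: 0.0424
grasp_force: 0.0
```

Call:
{"fn": "play_rows", "kwargs": {
  "increments": [
    {"slide": [1,1.5,15],"angular": [0,0,0],"claw": 0},
    {"slide": [0,0,15],"angular": [0,0,0],"claw": 0},
    {"slide": [0,0,12],"angular": [0,0,0],"claw": 0},
    {"slide": [0,0,5],"angular": [0,0,0],"claw": 0},
    {"slide": [0,0,0],"angular": [0,0,0],"claw": 0},
    {"slide": [0,0,0],"angular": [0,0,0],"claw": 0}
  ]
}}

```text
time: 4.6
ee_pos: [0.4595, -0.3086, 0.0234]
tcp_rot: [-180.0, 0.0, 177.4]
wrist_force: [-0.1, -0.3, 0.7]
opening: 0.0427
grasp_force: 0.0
```

Call:
{"fn": "play_rows", "kwargs": {
  "squeeze": 80,
  "increments": [
    {"slide": [0,0,0],"angular": [0,0,0],"claw": -0.6},
    {"slide": [0,0,0],"angular": [0,0,0],"claw": -1},
    {"slide": [0,0,0],"angular": [0,0,0],"claw": -1},
    {"slide": [0,0,0],"angular": [0,0,0],"claw": -1},
    {"slide": [0,0,0],"angular": [0,0,0],"claw": -1}
  ]
}}

```text
time: 5.1
ee_pos: [0.4598, -0.3088, 0.0242]
tcp_rot: [-180.0, 0.1, 177.4]
wrist_force: [-0.1, 0.9, 5.7]
opening: 0.0181
grasp_force: 79.9
```

Call:
{"fn": "play_rows", "kwargs": {
  "increments": [
    {"slide": [0,0,-15],"angular": [0,0,0],"claw": -1},
    {"slide": [0,0,-35],"angular": [0,0,0],"claw": -1},
    {"slide": [0,0,-40],"angular": [0,0,0],"claw": -1},
    {"slide": [0,0,-40],"angular": [0,0,0],"claw": -1},
    {"slide": [0,0,-46],"angular": [0,0,0],"claw": -1},
    {"slide": [0,0,0],"angular": [0,0,-7],"claw": -1},
    {"slide": [0,0,0],"angular": [0,0,-7],"claw": -1}
  ]
}}

```text
time: 5.8
ee_pos: [0.4598, -0.3088, 0.202]
tcp_rot: [-179.9, 0.1, -168.3]
wrist_force: [0.3, -0.1, -2.1]
opening: 0.0178
grasp_force: 78.9
```

Call:
{"fn": "play_rows", "kwargs": {
  "increments": [
    {"slide": [-5.5,35,0],"angular": [0,0,0],"claw": -1},
    {"slide": [-5.5,35,0],"angular": [0,0,0],"claw": -1},
    {"slide": [-5.5,35,0],"angular": [0,0,0],"claw": -1},
    {"slide": [-5.5,35,0],"angular": [0,0,0],"claw": -1},
    {"slide": [-5.5,35,0],"angular": [0,0,0],"claw": -1},
    {"slide": [-5.5,35,0],"angular": [0,0,0],"claw": -1},
    {"slide": [-5.5,35,0],"angular": [0,0,0],"claw": -1},
    {"slide": [-5.5,35,0],"angular": [0,0,0],"claw": -1}
  ]
}}

```text
time: 6.6
ee_pos: [0.4465, -0.024, 0.2002]
tcp_rot: [-180.0, 0.0, -168.6]
wrist_force: [1.2, 0.2, -1.2]
opening: 0.0181
grasp_force: 79.0
```

Call:
{"fn": "play_rows", "kwargs": {
  "increments": [
    {"slide": [-5.5,35,0],"angular": [0,0,0],"claw": -1},
    {"slide": [-5.5,35,0],"angular": [0,0,0],"claw": -1},
    {"slide": [-5.5,35,0],"angular": [0,0,0],"claw": -1},
    {"slide": [-5.5,35,0],"angular": [0,0,0],"claw": -1},
    {"slide": [0,4,0],"angular": [0,0,0],"claw": -1},
    {"slide": [0,0,0],"angular": [0,0,0],"claw": -1},
    {"slide": [0,0,0],"angular": [0,0,0],"claw": -1}
  ]
}}

```text
time: 7.3
ee_pos: [0.44, 0.1196, 0.1997]
tcp_rot: [-180.0, 0.0, -168.6]
wrist_force: [-0.5, -0.9, -2.3]
opening: 0.0178
grasp_force: 79.1
```

```bash
python3 - <<'E'
from h import *
im,i=snap('wrist','w3.png')
cv2.imwrite('pics/w3b.png',cv2.resize(cv2.imread('pics/w3.png')[120:360,120:440],(800,600),interpolation=cv2.INTER_CUBIC))
o=bot.get_obs();print(o['time'],o['ee_pos'],o['tcp_rot'])
E
```

```text
7.35 [0.44003954 0.11935621 0.19958055] [-1.79989074e+02  5.29817443e-03 -1.68615593e+02]
```

View pics/w3b.png

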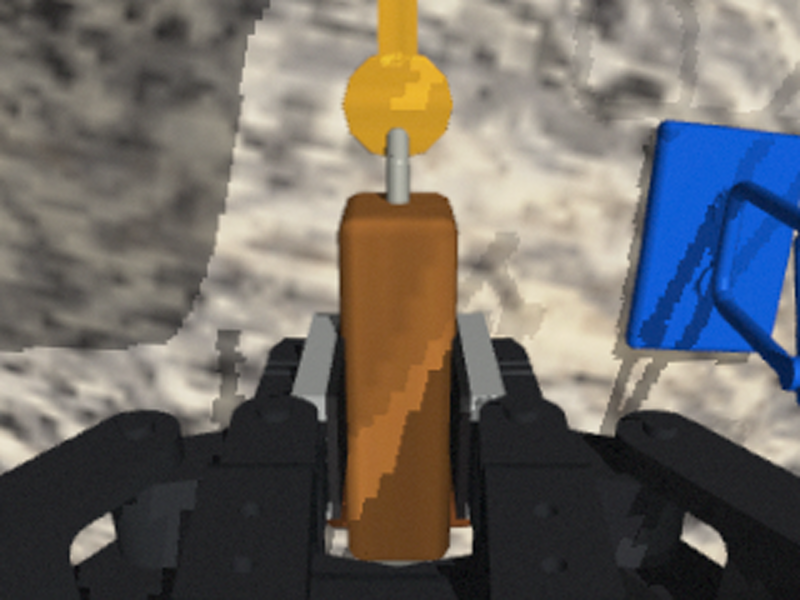

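Wrist view: the fob is held straight between the pads, its rear edge at about (398,222) and its front edge at about (398,560); the eye is hidden by the gripper. The blue look-alike lies to the right, its near edge at (635,345).

```bash
python3 - <<'E'
from h import *
i=np.load('pics/w3.png.npy',allow_pickle=True).item()
P=lambda u,v,z:px(i,120+u/2.5-.3,120+v/2.5-.3,z,True)
ee=np.array([.44004,.11936,.19958]);y=np.radians(11.4)
K=np.array([[np.cos(y),np.sin(y)],[-np.sin(y),np.cos(y)]])
for z in(.1966,):
  for p in[(398,222),(398,558),(340,225),(456,225)]: print(p,K@(P(*p,z)-ee)[:2])
print('blue',P(635,345,.012),P(660,122,.012),P(740,190,.088))
n=np.array([.5257,.1377])-ee[:2]; print('nose',K@n)
E
```

```text
(398, 222) [-0.03258487 -0.00050637]
(398, 558) [ 0.03469762 -0.00046396]
(340, 225) [-0.03207839 -0.0098444 ]
(456, 225) [-0.0320902   0.00883219]
blue [0.49053625 0.23276074 0.012     ] [0.39597308 0.21645537 0.012     ] [0.40544417 0.22161293 0.088     ]
nose [0.08759506 0.00104685]
```

Call:
{"fn": "play_rows", "kwargs": {
  "increments": [
    {"slide": [-1,1,25],"angular": [0,0,0],"claw": -1},
    {"slide": [0,0,30],"angular": [0,0,0],"claw": -1},
    {"slide": [0,0,25],"angular": [0,0,0],"claw": -1},
    {"slide": [0,0,5],"angular": [0,0,0],"claw": -1},
    {"slide": [0,0,5],"angular": [0,0,0],"claw": -1},
    {"slide": [0,0,0],"angular": [0,0,0],"claw": -1}
  ]
}}

```text
time: 7.95
ee_pos: [0.4412, 0.121, 0.11]
tcp_rot: [180.0, 0.0, -168.6]
wrist_force: [-0.2, -0.1, -1.3]
opening: 0.0183
grasp_force: 79.0
```

```bash
python3 - <<'E'
from h import *
im,i=snap('scene','s2.png')
ims=cv2.imread('pics/s2.png')
f=foc(i);c=i['R']@np.array([.5257,.1377,.09])+i['t'];u,v=int(c[0]/c[2]*f+i['cx']),int(c[1]/c[2]*f+i['cy']);print(u,v)
cv2.imwrite('pics/s2b.png',cv2.resize(ims[v-50:v+50,u-65:u+65],(780,600),interpolation=cv2.INTER_CUBIC))
E
```

```text
274 209
```

View pics/s2b.png

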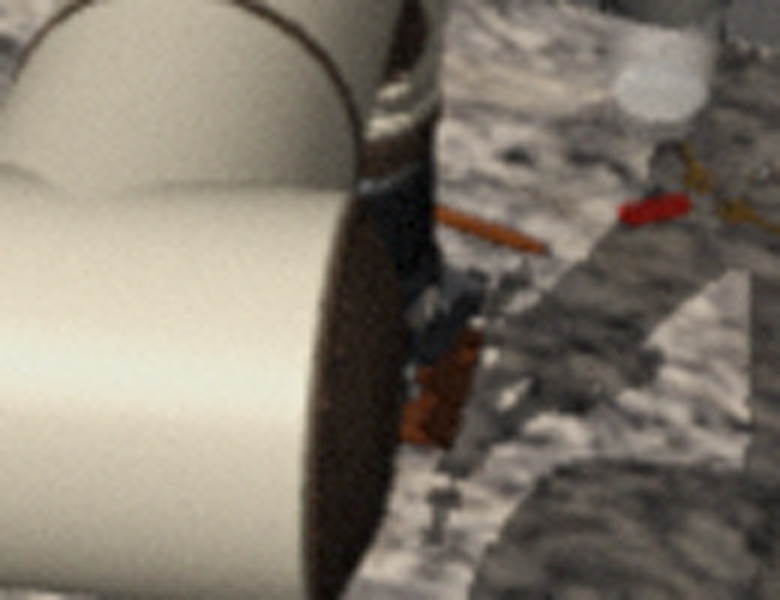

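The arm hides the hook in the scene view, so I go on watching the wrist force.

Call:
{"fn": "play_rows", "kwargs": {
  "increments": [
    {"slide": [0,0,5],"angular": [0,0,0],"claw": -1},
    {"slide": [0,0,5],"angular": [0,0,0],"claw": -1},
    {"slide": [0,0,5],"angular": [0,0,0],"claw": -1},
    {"slide": [0,0,5],"angular": [0,0,0],"claw": -1},
    {"slide": [0,0,0],"angular": [0,0,0],"claw": -1}
  ]
}}

```text
time: 8.5
ee_pos: [0.4403, 0.1212, 0.0884]
tcp_rot: [-180.0, -0.1, -168.6]
wrist_force: [-0.5, 0.3, -0.3]
opening: 0.0181
grasp_force: 79.1
```

Call:
{"fn": "play_rows", "kwargs": {
  "increments": [
    {"slide": [0,0,6],"angular": [0,0,0],"claw": -1},
    {"slide": [0,0,6],"angular": [0,0,0],"claw": -1},
    {"slide": [0,0,6],"angular": [0,0,0],"claw": -1},
    {"slide": [0,0,0],"angular": [0,0,0],"claw": -1}
  ]
}}

```text
time: 8.9
ee_pos: [0.4402, 0.1212, 0.0701]
tcp_rot: [-180.0, -0.1, -168.6]
wrist_force: [0.7, -0.2, -2.2]
opening: 0.0182
grasp_force: 79.1
```

Call:
{"fn": "play_rows", "kwargs": {
  "increments": [
    {"slide": [0,0,6],"angular": [0,0,0],"claw": -1},
    {"slide": [0,0,6],"angular": [0,0,0],"claw": -1},
    {"slide": [0,0,6],"angular": [0,0,0],"claw": -1},
    {"slide": [0,0,6],"angular": [0,0,0],"claw": -1},
    {"slide": [0,0,2],"angular": [0,0,0],"claw": -1},
    {"slide": [0,0,0],"angular": [0,0,0],"claw": -1}
  ]
}}

```text
time: 9.5
ee_pos: [0.4406, 0.1212, 0.0448]
tcp_rot: [-180.0, -0.0, -168.6]
wrist_force: [-0.2, 0.3, -0.8]
opening: 0.0182
grasp_force: 79.1
```

Call:
{"fn": "play_rows", "kwargs": {
  "increments": [
    {"slide": [0,0,0],"angular": [0,0,0],"claw": -0.3},
    {"slide": [0,0,0],"angular": [0,0,0],"claw": 0},
    {"slide": [0,0,0],"angular": [0,0,0],"claw": 0},
    {"slide": [0,0,0],"angular": [0,0,0],"claw": 0},
    {"slide": [0,0,0],"angular": [0,0,0],"claw": 0}
  ]
}}

```text
time: 10.0
ee_pos: [0.4409, 0.1214, 0.0454]
tcp_rot: [180.0, 0.0, -168.6]
wrist_force: [0.0, 0.2, 0.7]
opening: 0.0429
grasp_force: 0.0
```

Call:
{"fn": "play_rows", "kwargs": {
  "increments": [
    {"slide": [0,0,-20],"angular": [0,0,0],"claw": 0},
    {"slide": [0,0,-35],"angular": [0,0,0],"claw": 0},
    {"slide": [0,0,-45],"angular": [0,0,0],"claw": 0},
    {"slide": [20,0,-40],"angular": [0,0,0],"claw": 0},
    {"slide": [25,0,-20],"angular": [0,0,0],"claw": 1},
    {"slide": [0,0,0],"angular": [0,0,0],"claw": 1},
    {"slide": [0,0,0],"angular": [0,0,0],"claw": 1}
  ]
}}

```text
time: 10.7
ee_pos: [0.397, 0.1125, 0.2055]
tcp_rot: [180.0, 0.1, -168.6]
wrist_force: [-0.2, 0.4, -0.7]
opening: 0.0838
grasp_force: 0.0
```

```bash
python3 - <<'E'
from h import *
im,i=snap('wrist','w4.png')
cv2.imwrite('pics/w4b.png',cv2.resize(cv2.imread('pics/w4.png')[150:380,140:430],(756,600),interpolation=cv2.INTER_CUBIC))
o=bot.get_obs();print(o['time'],o['ee_pos'],o['wrist_force'])
E
```

```text
10.75 [0.39698553 0.11247998 0.2046199 ] [ 1.40083398  0.76531931 -0.67578951]
```

View pics/w4b.png

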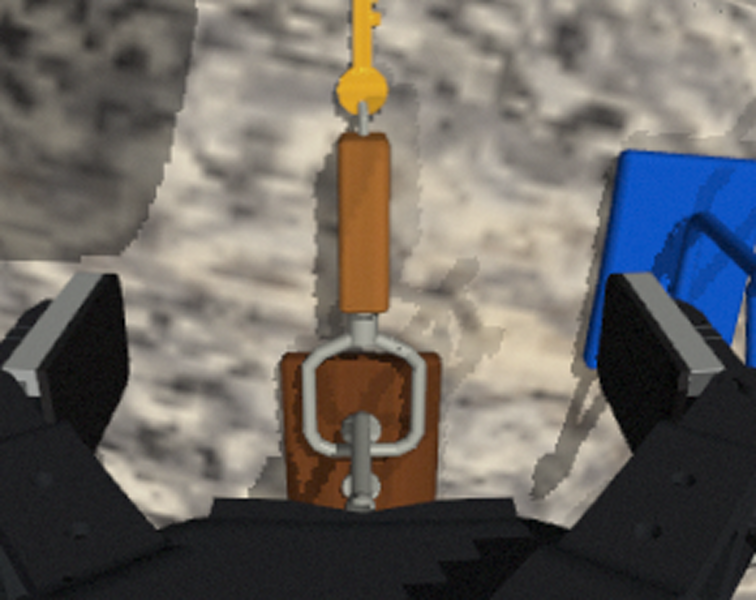

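The eye encloses the nose and lies low by the block: the nose foot (360,430) is inside the loop and the far wire is at (362,450). I back off to check the gate.

Call:
{"fn": "play_rows", "kwargs": {
  "increments": [
    {"slide": [30,0,-15],"angular": [0,0,0],"claw": 1},
    {"slide": [35,0,-15],"angular": [0,0,0],"claw": 1},
    {"slide": [0,0,0],"angular": [0,-8.5,0],"claw": 1},
    {"slide": [0,0,0],"angular": [0,-8.5,0],"claw": 1},
    {"slide": [0,0,0],"angular": [0,-8.5,0],"claw": 1},
    {"slide": [0,0,0],"angular": [0,0,0],"claw": 1},
    {"slide": [0,0,0],"angular": [0,0,0],"claw": 1}
  ]
}}

```text
time: 11.45
ee_pos: [0.3359, 0.1008, 0.2357]
tcp_rot: [-180.0, 25.1, -168.5]
wrist_force: [-1.4, -0.9, 0.1]
opening: 0.0853
grasp_force: 0.0
```

```bash
python3 - <<'E'
from h import *
im,i=snap('wrist','w5.png'); snap('top','t5.png')
f=foc(i)
c=i['R']@np.array([.53,.138,.06])+i['t'];th=np.arccos(c[2]/np.linalg.norm(c));r=np.hypot(c[0],c[1]);u,v=int(c[0]/r*th*f+i['cx']),int(c[1]/r*th*f+i['cy']);print(u,v)
a=cv2.imread('pics/w5.png');v=min(max(v,75),345);u=min(max(u,100),460)
A=cv2.resize(a[v-75:v+75,u-50:u+50],(400,600),interpolation=cv2.INTER_CUBIC)
B=cv2.resize(cv2.imread('pics/t5.png')[165:240,248:298],(400,600),interpolation=cv2.INTER_CUBIC)
cv2.imwrite('pics/f.png',np.hstack([A,B]))
o=bot.get_obs();print(o['time'],o['ee_pos'],o['tcp_rot'])
E
```

```text
277 264
11.55 [0.33632341 0.10076367 0.23777364] [-179.98871904   25.29501082 -168.57930272]
```

View pics/f.png

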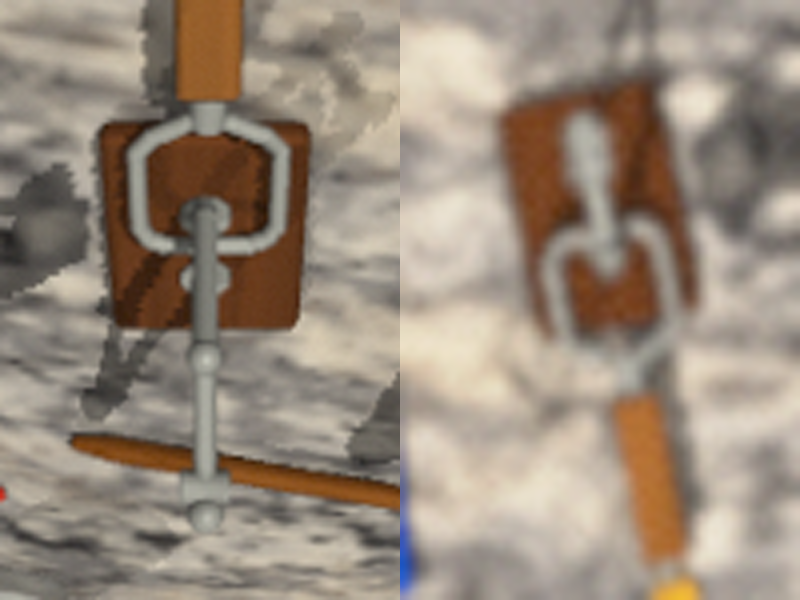

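The nose ball is at (205,358). The gate runs straight from the stem top (205,485) to just behind the ball, so it is shut. The far wire at (205,245) lies low behind the nose.

```bash
python3 -c "
from workcell import bot
print(bot.job_done())"
```

```text
the job is handed in; nothing more can be done
None
```

The bar-fob key is clipped on the brown hook: its eye is round the nose, the gate looks shut above it in the last wrist picture, and the gripper has let go. The round-fob key was left alone. The job is handed in (no verdict was returned).

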